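# Raise the recipe camera

### The arm

A 7-joint arm with a two-finger parallel gripper is mounted at the origin on a cart in front of the work surface, level with it; the furniture and walls round the work are solid. World frame = base frame: x ahead of the robot, y to its left, z up, the work surface at z = 0. Lengths are in m, angles in rad, forces in N, time in s.
With the tool pointing down it reaches from about 0.425 to 0.925 m from the base axis. Payload 6.8 kg.
Tool frame: the origin (TCP) lies midway between the tips of the shut fingers; the grasp point (between the pads) lies 19 mm behind it; z points along the fingers, y is the line along which they close (so a half turn about z gives the same grasp; the last joint's range is limited). The gripper opens to 85 mm and grips with 20 to 120 N. Pads are 22 mm wide; open, the fingers measure 114 mm over their backs; the gripper's body (76 mm by 85 mm) begins 54 mm behind the grasp point. The pads swing forward as they close: fully open they stand 13 mm farther back than shut.
Start: joints at [-1.443, 0.477, 0.022, 1.555, -0.011, 1.109, -0.083], TCP at [0.158, 0.656, 0.231] pointing down, gripper open.
Joint ranges: [-2.96, 2.96], [-0.34, 2.1], [-1.41, 1.46], [0.24, 2.44], [-1.37, 4.51], [0.17, 1.92], [-2.96, 2.96]. Speed limits (rad/s): [2.39, 2.39, 3.14, 3.14, 3.14, 3.14, 3.14].

### API

Orientations are given as a rotation vector (axis times angle).
In Python, from station import env gives the robot as it stands.
- The arm moves only by the tool nudge_tcp, called after "Request:" as name([rows], argument=value, ...), one row to a line, values as JSON. Schema: {"type":"object","properties":{"offsets":{"type":"array","items":{"type":"object","properties":{"trans":{"type":"array","items":{"type":"number"},"minItems":3,"maxItems":3},"rotvec":{"type":"array","items":{"type":"number"},"minItems":3,"maxItems":3},"finger_gap":{"type":"number"}},"additionalProperties":false,"required":["finger_gap"]},"minItems":1,"maxItems":10},"grip_n":{"type":"number"},"only":{"type":"string"},"quiet":{"type":"boolean"},"lines":{"type":"string"}},"required":["offsets"],"additionalProperties":false}. offsets is a list of rows, 1 to 10 of them, each an object with the fields trans (a list: dx, dy, dz in shares of the most that a row can go, 1 being 62.5 mm), rotvec (a list: a rotation vector rx, ry, rz in fractions of the full range, 1 being pi rad), finger_gap (the finger opening in m); a field left out counts as zero (the opening has to be given); each row shifts and turns the commanded pose from where the row before left it, along the tool's axes as they then stand; what a row does not reach is not made up. A row lasts 1/8 s, in which the tool goes at most 0.0625 m and 0.188 rad, less where a joint would pass 70% of its speed; a pose out of reach is approached as far as the arm can. The fingers move at their own pace and stop on an object; grip_n is the grip in N (left out, the last holds). Time passes only in rows, so rows that do not move let the fingers close. The tool returns the time, the measured TCP pose, the force, the opening and the grip force at its end. only (a regular expression) keeps the lines of the reply that match it, lines (a string "A,B") keeps lines A to B, and quiet returns only ok. No shift or turn number may pass 1 either way. Input that does not fit is refused with a message, and nothing moves.
- env.state(): the state, without advancing time (a new reading comes with each control period).
- env.snapshot(name): name is "scene" or "top" or "wrist"; returns the picture (384x512x3 uint8, red, green, blue); there is no depth.
- env.calibration(name): a dict with "K" (3x3 intrinsics, pixels), "origin" and "attitude" of the camera in the world; the wrist camera has in their place "mount" (4x4, takes a point from camera to tool coordinates, whose origin is the TCP and whose axes are the flange's). Camera axes: x right, y down, z forward; pixel columns grow to the right and rows downward; lengths in m; the calibration is good to about 2 mm. The wrist camera is an equidistant fisheye: a pixel r from the principal point sees the ray r / f radians off the axis. A picture is of the moment at which its call begins: read the wrist's pose just before it. calibration takes no time and is no camera call.
- env.finish_job(): hands the job in; it is judged then, once.
The state is a dict: "time_s": time; "joints": joint angles; "qvel": joint speeds; "tau": joint torques, N m; "ee_pos": TCP position; "tcp_rot": TCP orientation; "ft_force": force on the tool from outside, world axes, zero at the start; "moment": the same for the moment, N m; "width": finger opening in m; "grasp_force": force on a finger pad.
Only numpy, scipy, OpenCV 4.12 (cv2) and the standard library are available. Lean on these libraries where they do the work, as an engineer would, in place of code of your own. Each camera call takes 0.05 s, during which the arm holds its last target. There are 200 camera calls.

### The job

Get the small tabletop camera monopod to full height for filming the cooking: squeeze the red release button on its grip, pull the camera head straight up past the first stop (upper tube fully out) to the second stop (middle tube fully out too), and finish still holding it there, because it sinks when let go. Feel for the stops: keep the weighted foot standing on the worktop where it is, do not pull it up or drag it about, and leave the onion, the garlic and the salt shaker alone.

Things in the scene. Friction and masses are not known exactly. Their poses are not given: they have to be found in the camera images.
- foot (a point): centre of the underside of the monopod's round dark steel foot (124 mm wide, 16 mm thick; loose, 2.0 kg with the black outer tube on it, which is 38 mm wide and ends 77 mm above the worktop). z up. Axes of the whole monopod: -x is the camera's side, +y the red button's. A pull of more than about 22 N in all lifts it
- grip (a point): centre of the grey grip block on top of the monopod, above the foot's centre (30 mm along x, 36 along y, 50 high). Height over the worktop: 114 mm + both tube joints. Grasp from above, fingers closing along y: one on the red button, one on the black pad of the -y face. Camera (32x60x42 mm) on the -x side, its back 46 mm from here, its top 21 mm above here. Head with camera 0.18 to 0.36 kg
- button_face (a point): centre of the outer face of the red release button (24 mm along x, 30 mm high), on the grip's +y side; y points out of it. It stands 7 mm proud, so grip and button are 43 mm wide, 37 mm when squeezed
- release_button (a joint): travel of the release button: 0 out, 0.006 m fully pressed; spring, 3.6 N to start, 7 N fully in. While out, a catch locks the upper tube at 0 (a pull then draws the middle tube, at last the foot); pressed over 4 mm, the catch is free. It matters only in the lowest 17 mm of the upper tube's travel; a head let go sinks until the catch stops it at 16 mm
- camera_head (a joint): how far the upper (thin steel) tube with grip and camera is out of the middle tube, along z: 0 in (at the start), 0.070 m fully out (first stop). It slides easily (1 N of friction) and sinks under its weight when let go
- mid_tube (a joint): how far the middle (aluminium) tube is out of the outer tube, along z: 0 in, 0.060 m fully out (second, hard stop). Starts at 0 to 0.020 m. Stiff (6 N of friction), stays where left: the upper tube comes out first (pull about 3 N), then this one (about 10 N in all, head's weight included); at the second stop the force rises steeply
- onion: brown onion, 82 mm across, 94 mm high, origin at its underside; leave alone
- garlic: garlic bulb, 56 mm, origin at its underside; leave alone
- salt_shaker: salt shaker with a grey cap, 44 mm across, 90 mm high, standing, origin at its underside; leave alone

How it is judged:
By the outcome, as a careful person would: the job done as asked, in the order asked, and still so for the second after the job is handed in, while the arm keeps its last pose, push and grip.
It also fails if it takes over 56 s, if anything falls off the work surface, if the arm or the gripper's body presses on something with over 40 N, if the wrist force passes 120 N, or if a joint passes its speed limit or range.

## Working session

There is one attempt and no reset: what is moved stays moved. The work goes in short steps, Python scripts to look and compute and a tool call to move; the robot and the scene stay as the last step left them, time stands still between calls to the robot, and variables do not carry over. Pictures are saved under pics/ and viewed, at most 10 in all, crops included, and the job is handed in when it is done.

```bash
ls; mkdir -p pics; python3 - <<'E'
from station import env
import cv2,numpy as np
a=env.snapshot("scene");b=env.snapshot("top")
np.save("scene.npy",a);np.save("top.npy",b)
cv2.imwrite("pics/a.png",a[...,::-1]);cv2.imwrite("pics/b.png",b[...,::-1])
for n in("scene","top"):
  c=env.calibration(n);print({k:np.round(v,4).tolist() for k,v in c.items()})
print({k:np.round(v,3).tolist() for k,v in env.state().items()})
E
```

```text
pics
station.py
{'K': [[487.5248, 0.0, 252.0223], [0.0, 487.5248, 189.699], [0.0, 0.0, 1.0]], 'origin': [-0.1764, -0.5662, 0.7085], 'attitude': [-2.0433, 0.7477, -0.4021]}
{'K': [[452.1054, 0.0, 245.7326], [0.0, 452.1054, 182.3826], [0.0, 0.0, 1.0]], 'origin': [0.3754, 0.1286, 1.0516], 'attitude': [-2.22, 2.1664, -0.0671]}
{'time_s': 0.1, 'joints': [-1.443, 0.478, 0.022, 1.556, -0.012, 1.109, -0.083], 'qvel': [0.0, -0.003, -0.0, -0.002, -0.0, 0.0, -0.001], 'tau': [0.004, -59.776, 1.613, -28.195, 0.013, 0.005, -0.0], 'ee_pos': [0.158, 0.656, 0.23], 'tcp_rot': [-0.37, -3.12, 0.003], 'ft_force': [0.134, 0.13, -0.203], 'moment': [0.023, 0.012, -0.006], 'grasp_force': 0.0, 'width': 0.085}
```

View pics/a.png

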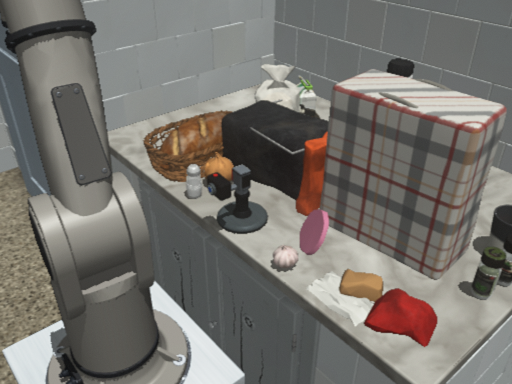

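View pics/b.png

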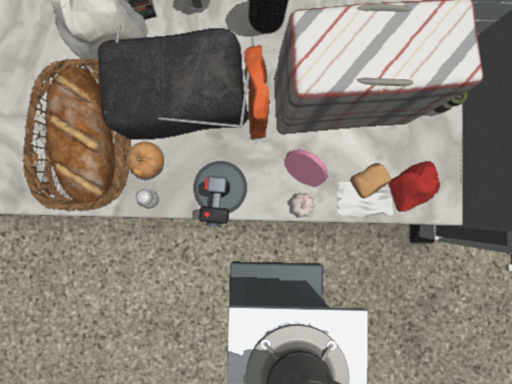

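The scene view shows the monopod at about (242,200), with the onion, salt shaker and a black bag behind it. In the top view the foot is at (220,188), the red button at (208,184), the camera at (214,215), the salt at (147,198), the onion at (146,160) and the garlic at (302,204).

```bash
cat > h.py <<'E'
import numpy as np,cv2
from scipy.spatial.transform import Rotation as R
from station import env
def ray(n,px):
    c=env.calibration(n);d=np.linalg.inv(c["K"])@np.array([px[0],px[1],1.])
    return np.array(c["origin"]),R.from_rotvec(c["attitude"]).as_matrix()@d
def onz(n,px,z):
    o,d=ray(n,px);return o+d*(z-o[2])/d[2]
def proj(n,p):
    c=env.calibration(n);q=R.from_rotvec(c["attitude"]).as_matrix().T@(np.array(p)-c["origin"]);q=np.array(c["K"])@q;return q[:2]/q[2]
def tri(p1,p2):
    o1,d1=ray("scene",p1);o2,d2=ray("top",p2)
    s=np.linalg.lstsq(np.c_[d1,-d2],o2-o1,rcond=None)[0]
    a,b=o1+s[0]*d1,o2+s[1]*d2;return (a+b)/2,np.linalg.norm(a-b)
E
python3 - <<'E'
from h import *
a=np.load("scene.npy");b=np.load("top.npy")
for n,im,(x0,y0,x1,y1) in(("scene",a,(190,150,290,240)),("top",b,(180,145,260,235))):
    h=cv2.cvtColor(im,cv2.COLOR_RGB2HSV)
    m=(((h[...,0]<8)|(h[...,0]>172))&(h[...,1]>150)&(h[...,2]>70)).astype(np.uint8)
    m2=np.zeros_like(m);m2[y0:y1,x0:x1]=m[y0:y1,x0:x1]
    k,l,s,c=cv2.connectedComponentsWithStats(m2);print(n,[(s[i].tolist(),c[i].round(1).tolist()) for i in range(1,k)])
# foot
g=cv2.cvtColor(b,cv2.COLOR_RGB2GRAY);m=np.zeros_like(g);m[150:225,185:255]=(g[150:225,185:255]<110)
k,l,s,c=cv2.connectedComponentsWithStats(m);print(s[1:].tolist())
i=1+np.argmax(s[1:,4]);cn=cv2.findContours((l==i).astype(np.uint8),0,1)[0][0]
print(cv2.fitEllipse(cn[cn[:,0,1]<205]))
c1=cv2.resize(a[150:240,190:290],None,fx=5.5,fy=5.5,interpolation=2);c2=cv2.resize(b[145:235,180:260],None,fx=6,fy=6,interpolation=2)
h=max(len(c1),len(c2));o=np.zeros((max(540,0),0,3),np.uint8)
c1=cv2.resize(c1,(400,360));c2=cv2.resize(c2,(320,360))
cv2.imwrite("pics/c.png",np.hstack([c1,c2])[...,::-1])
E
```

```text
scene [([213, 173, 5, 4, 16], [215.0, 174.5])]
top [([204, 178, 4, 12, 29], [205.8, 183.6]), ([204, 212, 5, 5, 21], [206.0, 214.0])]
[[193, 161, 54, 64, 1572], [217, 167, 1, 1, 1], [216, 169, 1, 1, 1], [218, 169, 2, 1, 2], [221, 169, 1, 1, 1], [211, 170, 2, 1, 2], [214, 171, 2, 1, 2], [212, 172, 1, 1, 1], [220, 172, 1, 1, 1], [225, 172, 1, 1, 1], [220, 200, 2, 6, 7], [234, 221, 6, 4, 14], [246, 220, 6, 2, 9], [245, 224, 1, 1, 1], [247, 224, 3, 1, 3]]
((219.80673217773438, 187.31561279296875), (51.905391693115234, 52.49413299560547), 6.985051155090332)
```

View pics/c.png

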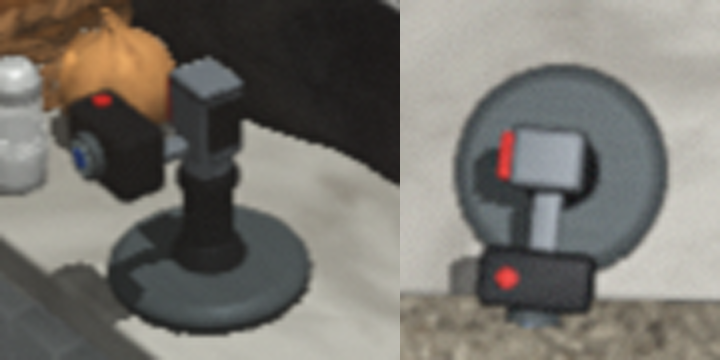

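The crop shows the grip top centred at top (217.8,184.8) and scene (241.8,167.8). The camera is on the -x side, and the button is on the left, which is +y. Next I triangulate.

```bash
python3 - <<'E'
from h import *
P=lambda u,v:(180+(u-400)/4-.4,145+v/4-.4)
S=lambda u,v:(190+u/4-.4,150+v/4-.4)
print("foot@.008-.016",onz("top",(219.8,187.3),.010))
e=onz("top",(219.8-26.1,187.3),.01)-onz("top",(219.8+26.1,187.3),.01);print("dia",np.linalg.norm(e))
p,d=tri(S(207,71),P(551,159));print("grip top",p,d)
T=[onz("top",P(*q),p[2]) for q in((520,127),(587,130),(584,191),(514,188))]
print(np.round(T,4).tolist())
for a,b in((1,0),(2,3)): v=T[a]-T[b];print("y-edge yaw",np.degrees(np.arctan2(-v[0]*-1,-v[1]))*-1, np.linalg.norm(v))
c,d=tri(S(103,100),P(507,278));print("cam red",c,d)
for z in(.139,.15,.16):print(z,proj("scene",onz("top",P(551,159),z)), onz("top",P(551,159),z))
# camera long axis
ca=[onz("top",P(*q),.135) for q in((482,246),(596,258),(592,311),(478,300))];print(np.round(ca,4).tolist())
for a,b in((0,1),(3,2)): v=ca[a]-ca[b];print("yaw",np.degrees(np.arctan2(-v[0],v[1])),np.linalg.norm(v))
s=env.state();print(R.from_rotvec(s["tcp_rot"]).as_matrix().round(3).tolist(),s["ee_pos"])
E
```

```text
foot@.008-.016 [0.42321374 0.18564442 0.01      ]
dia 0.1203377099955676
grip top [0.42254215 0.183619   0.1442784 ] 0.0008025229235238364
[[0.4386, 0.1994, 0.1443], [0.4379, 0.1657, 0.1443], [0.4072, 0.1664, 0.1443], [0.4078, 0.2015, 0.1443]]
y-edge yaw 1.1599246229325664 0.03371972706288836
y-edge yaw 1.0523489257157583 0.03515698383179776
cam red [0.36285397 0.20397619 0.13900438] 0.0005431493195351793
0.139 [241.73987363 169.24132624] [0.42313262 0.18368829 0.139     ]
0.15 [241.66052602 165.27402367] [0.42255689 0.18302377 0.15      ]
0.16 [241.5875495  161.62526963] [0.4220335  0.18241966 0.16      ]
[[0.3784, 0.2176, 0.135], [0.3738, 0.1598, 0.135], [0.347, 0.1611, 0.135], [0.3511, 0.2188, 0.135]]
yaw -4.603146122002889 0.05800310505117584
yaw -4.103507270950912 0.057850702048562394
[[-0.972, 0.234, -0.0], [0.234, 0.972, -0.002], [-0.0, -0.002, -1.0]] [0.15756403 0.65579924 0.23042224]
```

Units first: shifts go in shares of 62.5 mm and turns go in shares of pi rad. So -0.04 m is -0.64, -0.037 m is -0.592.

Request:
nudge_tcp([
  {"trans":[-0.592, -0.64, 0], "finger_gap":0.085},
  {"trans":[-0.592, -0.64, 0], "finger_gap":0.085},
  {"trans":[-0.592, -0.64, 0], "finger_gap":0.085},
  {"trans":[-0.592, -0.64, 0], "finger_gap":0.085},
  {"trans":[-0.592, -0.64, 0], "finger_gap":0.085},
  {"trans":[-0.592, -0.64, 0], "finger_gap":0.085},
  {"trans":[-0.592, -0.64, 0], "finger_gap":0.085},
  {"trans":[-0.592, -0.64, 0], "finger_gap":0.085},
  {"trans":[-0.592, -0.64, 0], "finger_gap":0.085},
  {"trans":[-0.592, -0.64, 0], "finger_gap":0.085},
], grip_n=30)

```text
time_s: 1.35
ee_pos: [0.4244, 0.1793, 0.2313]
tcp_rot: [-0.369, -3.12, -0.0]
ft_force: [0.8, 1.1, 0.3]
width: 0.0849
grasp_force: 0.0
```

Request:
nudge_tcp([
  {"rotvec":[0, 0, -0.0528], "finger_gap":0.085},
  {"finger_gap":0.085},
])

```text
time_s: 1.6
ee_pos: [0.4239, 0.1805, 0.2311]
tcp_rot: [-0.113, -3.139, 0.0]
ft_force: [-0.0, 0.3, 0.7]
width: 0.0847
grasp_force: 0.0
```

```bash
cat > where.py <<'E'
from h import *
def rel(t):
    s=env.state();M=R.from_rotvec(s["tcp_rot"]).as_matrix()
    print("t",s["time_s"],"tcp",np.round(s["ee_pos"],4),"yaw y",np.degrees(np.arctan2(-M[0,1],M[1,1])).round(2),"f",np.round(s["ft_force"],2),"w",round(s["width"],4),"g",np.round(s["grasp_force"],1))
    print("tool delta",(M.T@(np.array(t)-s["ee_pos"])).round(4), "z",M[:,2].round(4))
E
python3 -c "
from where import *
im=env.snapshot('wrist');cv2.imwrite('pics/w1.png',im[...,::-1]);np.save('w1.npy',im)
rel((.423,.1845,.097))
print({k:np.round(v,4).tolist() for k,v in env.calibration('wrist').items()})"
```

```text
t 1.65 tcp [0.4237 0.1811 0.2311] yaw y -4.16 f [ 0.54  0.51 -0.49] w 0.0851 g 0.0
tool delta [0.0009 0.0034 0.1341] z [-5.e-04 -1.e-04 -1.e+00]
{'K': [[297.3186, 0.0, 259.8002], [0.0, 297.3186, 189.2974], [0.0, 0.0, 1.0]], 'mount': [[-0.0004, -0.9596, -0.2812, 0.0717], [1.0, -0.0001, -0.0009, -0.0009], [0.0008, -0.2812, 0.9596, -0.1429], [0.0, 0.0, 0.0, 1.0]]}
```

View pics/w1.png

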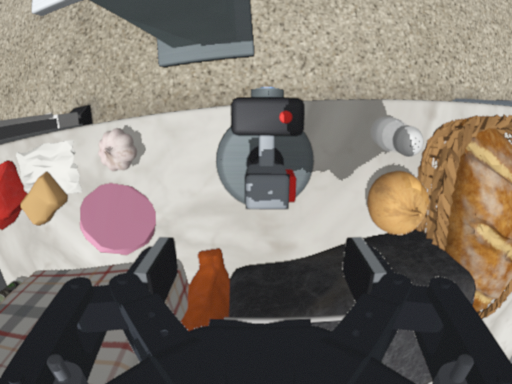

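The wrist view shows the grip at about (268,187), midway between the fingers. The camera's edges line up with the image rows, so the yaw is good. I'll measure it more closely.

```bash
cat >> h.py <<'E'
def wz(px,z,s):
    c=env.calibration("wrist");K=np.array(c["K"]);u=(np.array(px)-K[:2,2])/K[0,0];r=np.hypot(*u)
    d=np.r_[u/r*np.sin(r),np.cos(r)];M=np.array(c["mount"]);T=R.from_rotvec(s["tcp_rot"]).as_matrix()
    o=np.array(s["ee_pos"])+T@M[:3,3];d=T@M[:3,:3]@d;return o+d*(z-o[2])/d[2]
E
python3 - <<'E'
from h import *
im=np.load("w1.npy")
cv2.imwrite("pics/w1c.png",cv2.resize(im[90:220,210:320],None,fx=4.5,fy=4.5,interpolation=2)[...,::-1])
E
```

```text
(no output)
```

View pics/w1c.png

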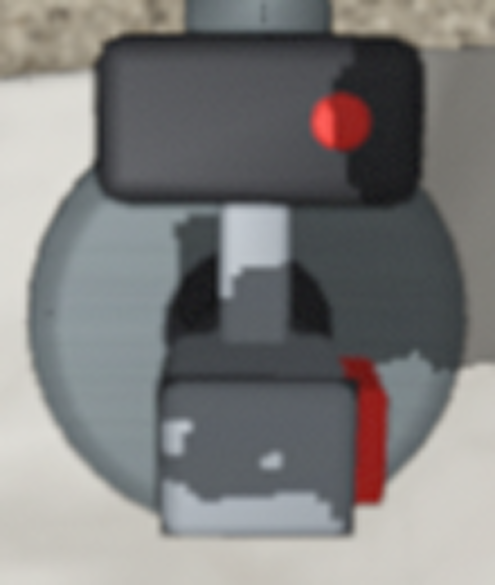

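The crop shows the grip's top face with corners (162,380), (356,380), (352,535), (160,535). The red button is on its right.

```bash
python3 - <<'E'
from where import *
from h import wz
s=env.state();P=lambda u,v:(210+u/4.5-.4,90+v/4.5-.4)
for z in(.139,.144,.149):
  q=np.array([wz(P(*c),z,s) for c in((162,380),(356,380),(352,535),(160,535))]);print(z,q.mean(0).round(4),np.linalg.norm(q[1]-q[0]),np.linalg.norm(q[2]-q[3]),np.linalg.norm(q[1]-q[2]))
for a,b in((0,1),(3,2)):
  v=q[b]-q[a];print("yaw",np.degrees(np.arctan2(-v[0],v[1])))
q=np.array([wz(P(*c),.140,s) for c in((100,38),(422,42),(422,204),(103,198))]);print("cam",q.mean(0).round(4))
for a,b in((0,1),(3,2)):
  v=q[b]-q[a];print("yaw",np.degrees(np.arctan2(-v[0],v[1])),np.linalg.norm(v))
a,b=wz(P(30,310),.012,s),wz(P(467,310),.012,s);print("foot",(a+b)/2,np.linalg.norm(a-b))
rel((.423,.1845,.097))
E
```

```text
0.139 [0.4231 0.1858 0.139 ] 0.03510017450212598 0.03595581626989699 0.029811070799282725
0.144 [0.4216 0.1858 0.144 ] 0.03435361267045144 0.03519105539806196 0.029177005358418752
0.149 [0.4201 0.1858 0.149 ] 0.0336070508387769 0.03442629452622694 0.02854293991755483
yaw -4.1241534292168325
yaw -4.226448733401229
cam [0.3615 0.1908 0.14  ]
yaw -4.603653982380235 0.0557712071328452
yaw -5.074627728892295 0.05607400829242673
foot [0.41831111 0.18660784 0.012     ] 0.12109351590361908
t 1.65 tcp [0.4237 0.1811 0.2311] yaw y -4.16 f [ 0.54  0.51 -0.49] w 0.0851 g 0.0
tool delta [0.0009 0.0034 0.1341] z [-5.e-04 -1.e-04 -1.e+00]
```

Scaled: 0.03 m is 0.48, 0.001 m is 0.016.

Request:
nudge_tcp([
  {"trans":[0.016, 0.08, 0], "finger_gap":0.085},
  {"trans":[0, 0, 0.48], "finger_gap":0.085},
  {"trans":[0, 0, 0.48], "finger_gap":0.085},
  {"trans":[0, 0, 0.48], "finger_gap":0.085},
  {"trans":[0, 0, 0.48], "finger_gap":0.06},
  {"trans":[0, 0, 0.256], "finger_gap":0.053},
  {"finger_gap":0.053},
  {"finger_gap":0.053},
])

```text
time_s: 2.65
ee_pos: [0.4236, 0.1868, 0.0958]
tcp_rot: [0.109, 3.139, 0.001]
ft_force: [-0.3, -0.8, 0.4]
width: 0.0534
grasp_force: 0.0
```

```bash
python3 -c "
from where import *
im=env.snapshot('wrist');np.save('w2.npy',im);cv2.imwrite('pics/w2.png',cv2.resize(im[60:384,120:400],None,fx=1.8,fy=1.8,interpolation=2)[...,::-1])
rel((.4225,.186,.094))"
```

```text
t 2.7 tcp [0.4238 0.1868 0.0961] yaw y -3.99 f [0.77 0.63 0.71] w 0.0528 g 0.0
tool delta [ 0.0013 -0.0009  0.0021] z [ 0.0012  0.001  -1.    ]
```

View pics/w2.png

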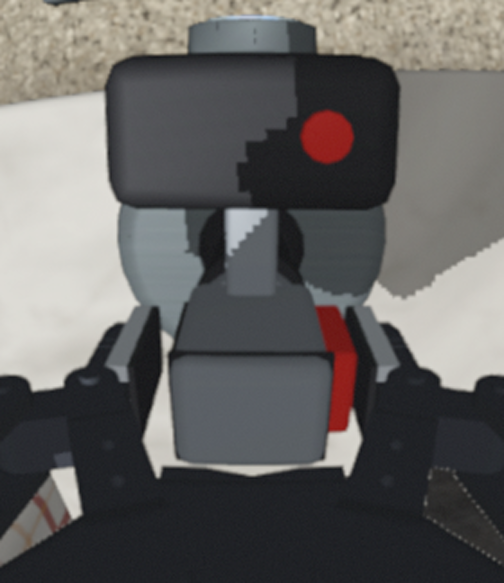

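The wrist view shows the pads straddling the grip, with a small gap to the button (about 8 px) and a larger one to the left (about 20 px), as intended. I'll close with a compensating shift, so that the button is squeezed between both pads and the monopod isn't pushed sideways.

Scaled: 0.002 m is 0.032, 0.0012 m is 0.0192.

Request:
nudge_tcp([
  {"trans":[0.016, 0.0192, 0.032], "finger_gap":0.048},
  {"trans":[0, 0.016, 0], "finger_gap":0.045},
  {"finger_gap":0.045},
], grip_n=30)

```text
time_s: 3.08
ee_pos: [0.4227, 0.1887, 0.0936]
tcp_rot: [0.109, 3.139, 0.001]
ft_force: [-0.3, 0.5, 0.9]
width: 0.045
grasp_force: 0.8
```

Request:
nudge_tcp([
  {"trans":[0, -0.0112, 0], "finger_gap":0.0435},
  {"trans":[0, -0.0112, 0], "finger_gap":0.042},
  {"trans":[0, -0.0112, 0], "finger_gap":0.0405},
])

```text
time_s: 3.45
ee_pos: [0.4228, 0.1871, 0.0936]
tcp_rot: [0.109, 3.139, 0.002]
ft_force: [0.6, 6.1, 2.4]
width: 0.0407
grasp_force: 2.8
```

Request:
nudge_tcp([
  {"trans":[0, -0.0112, 0], "finger_gap":0.039},
  {"trans":[0, -0.0032, 0], "finger_gap":0.037},
  {"finger_gap":0.034},
  {"finger_gap":0.03},
  {"finger_gap":0.03},
])

```text
time_s: 4.08
ee_pos: [0.4228, 0.1862, 0.0936]
tcp_rot: [0.11, 3.139, 0.002]
ft_force: [-0.5, 5.0, 2.8]
width: 0.0361
grasp_force: 32.4
```

```bash
python3 -c "
from where import *
rel((.4225,.186,.094))"
```

```text
t 4.075 tcp [0.4228 0.1862 0.0936] yaw y -4.0 f [-0.54  4.97  2.77] w 0.0361 g 32.4
tool delta [ 0.0003 -0.0003 -0.0004] z [ 0.0011  0.0015 -1.    ]
```

Scaled: 0.0007 m is 0.0112.

Request:
nudge_tcp([
  {"trans":[0, 0.0112, 0], "finger_gap":0.03},
  {"finger_gap":0.03},
], grip_n=45)

```text
time_s: 4.32
ee_pos: [0.4227, 0.1863, 0.0935]
tcp_rot: [0.11, 3.139, 0.001]
ft_force: [0.8, 5.0, 3.3]
width: 0.0354
grasp_force: 47.4
```

Request:
nudge_tcp([
  {"trans":[0, 0, -0.032], "finger_gap":0.03},
  {"trans":[0, 0, -0.048], "finger_gap":0.03},
  {"trans":[0, 0, -0.048], "finger_gap":0.03},
])

```text
time_s: 4.7
ee_pos: [0.4227, 0.1863, 0.1012]
tcp_rot: [0.11, 3.139, 0.001]
ft_force: [1.6, 4.8, -2.5]
width: 0.0353
grasp_force: 46.6
```

Scaled: -0.004 m is -0.064, 0.001 m is 0.016.

Request:
nudge_tcp([
  {"trans":[0, 0.016, -0.064], "finger_gap":0.03},
  {"trans":[0, 0, -0.064], "finger_gap":0.03},
  {"trans":[0, 0, -0.064], "finger_gap":0.03},
])

```text
time_s: 5.08
ee_pos: [0.4226, 0.1865, 0.1134]
tcp_rot: [0.11, 3.139, -0.001]
ft_force: [2.8, 2.4, -3.5]
width: 0.0355
grasp_force: 46.5
```

Request:
nudge_tcp([
  {"trans":[0, 0, -0.112], "finger_gap":0.03},
  {"trans":[0, 0, -0.128], "finger_gap":0.03},
  {"trans":[0, 0, -0.128], "finger_gap":0.03},
])

```text
time_s: 5.45
ee_pos: [0.4225, 0.1865, 0.1369]
tcp_rot: [0.11, 3.14, -0.001]
ft_force: [3.4, 0.9, -2.8]
width: 0.0357
grasp_force: 46.5
```

Scaled: -0.007 m is -0.112, -0.001 m is -0.016.

Request:
nudge_tcp([
  {"trans":[-0.016, 0, -0.112], "finger_gap":0.03},
  {"trans":[0, 0, -0.112], "finger_gap":0.03},
  {"trans":[0, 0, -0.112], "finger_gap":0.03},
])

```text
time_s: 5.82
ee_pos: [0.4227, 0.1865, 0.1575]
tcp_rot: [-0.11, -3.138, 0.001]
ft_force: [0.6, -0.8, -3.5]
width: 0.0353
grasp_force: 46.6
```

Request:
nudge_tcp([
  {"trans":[0, 0, -0.048], "finger_gap":0.03},
  {"trans":[0, 0, -0.048], "finger_gap":0.03},
  {"trans":[0, 0, -0.048], "finger_gap":0.03},
])

```text
time_s: 6.2
ee_pos: [0.4227, 0.1866, 0.1658]
tcp_rot: [-0.11, -3.138, 0.001]
ft_force: [0.6, -1.0, -9.6]
width: 0.0356
grasp_force: 46.2
```

Request:
nudge_tcp([
  {"trans":[0, 0, -0.048], "finger_gap":0.03},
  {"trans":[0, 0, -0.048], "finger_gap":0.03},
])

```text
time_s: 6.45
ee_pos: [0.4228, 0.1866, 0.1719]
tcp_rot: [-0.11, -3.138, 0.001]
ft_force: [-0.1, -0.8, -9.1]
width: 0.0354
grasp_force: 46.2
```

The first stop was at about 0.164, and the middle tube is now sliding at about 9.4 N.

Scaled: -0.006 m is -0.096.

Request:
nudge_tcp([
  {"trans":[0, 0, -0.096], "finger_gap":0.03},
  {"trans":[0, 0, -0.096], "finger_gap":0.03},
  {"trans":[0, 0, -0.096], "finger_gap":0.03},
])

```text
time_s: 6.82
ee_pos: [0.4229, 0.1866, 0.1905]
tcp_rot: [-0.11, -3.139, 0.001]
ft_force: [-0.8, -0.2, -9.2]
width: 0.0357
grasp_force: 46.1
```

Request:
nudge_tcp([
  {"trans":[0, 0, -0.08], "finger_gap":0.03},
  {"trans":[0, 0, -0.064], "finger_gap":0.03},
  {"trans":[0, 0, -0.048], "finger_gap":0.03},
])

```text
time_s: 7.2
ee_pos: [0.423, 0.1867, 0.2024]
tcp_rot: [-0.11, -3.139, 0.001]
ft_force: [-2.8, -2.1, -9.3]
width: 0.0355
grasp_force: 46.2
```

Request:
nudge_tcp([
  {"trans":[0, 0, -0.048], "finger_gap":0.03},
  {"trans":[0, 0, -0.032], "finger_gap":0.03},
  {"trans":[0, 0, -0.032], "finger_gap":0.03},
])

```text
time_s: 7.58
ee_pos: [0.4232, 0.1868, 0.2093]
tcp_rot: [-0.11, -3.139, 0.001]
ft_force: [-3.1, -1.9, -10.7]
width: 0.0357
grasp_force: 46.3
```

Now small steps, with a slight lateral relief.

Scaled: -0.001 m is -0.016, 0.0005 m is 0.008.

Request:
nudge_tcp([
  {"trans":[0.008, -0.0064, -0.016], "finger_gap":0.03},
  {"trans":[0, 0, -0.016], "finger_gap":0.03},
])

```text
time_s: 7.82
ee_pos: [0.4229, 0.1866, 0.2114]
tcp_rot: [0.11, 3.139, 0.0]
ft_force: [-1.6, -1.7, -8.8]
width: 0.0358
grasp_force: 46.3
```

Request:
nudge_tcp([
  {"trans":[0, 0, -0.016], "finger_gap":0.03},
  {"trans":[0, 0, -0.016], "finger_gap":0.03},
])

```text
time_s: 8.07
ee_pos: [0.4229, 0.1866, 0.2134]
tcp_rot: [0.11, 3.14, 0.0]
ft_force: [-1.8, -1.5, -9.2]
width: 0.0356
grasp_force: 46.3
```

Request:
nudge_tcp([
  {"trans":[0, 0, -0.016], "finger_gap":0.03},
  {"finger_gap":0.03},
])

```text
time_s: 8.32
ee_pos: [0.423, 0.1866, 0.2145]
tcp_rot: [0.11, 3.139, 0.0]
ft_force: [-2.4, -1.5, -7.8]
width: 0.0353
grasp_force: 46.4
```

Scaled: -0.001 m is -0.016, 0.0003 m is 0.0048.

Request:
nudge_tcp([
  {"trans":[0.0048, 0, -0.016], "finger_gap":0.03},
  {"trans":[0, 0, -0.016], "finger_gap":0.03},
])

```text
time_s: 8.57
ee_pos: [0.4228, 0.1866, 0.2164]
tcp_rot: [0.11, 3.139, 0.0]
ft_force: [-1.2, -1.1, -9.1]
width: 0.0353
grasp_force: 46.3
```

Request:
nudge_tcp([
  {"trans":[0, 0, -0.0112], "finger_gap":0.03},
  {"trans":[0, 0, -0.0112], "finger_gap":0.03},
])

```text
time_s: 8.82
ee_pos: [0.4228, 0.1866, 0.2178]
tcp_rot: [0.11, 3.139, 0.0]
ft_force: [-1.0, -1.0, -9.5]
width: 0.0354
grasp_force: 46.3
```

Request:
nudge_tcp([
  {"trans":[0, 0, -0.0096], "finger_gap":0.03},
  {"trans":[0, 0, -0.0096], "finger_gap":0.03},
])

```text
time_s: 9.07
ee_pos: [0.4228, 0.1866, 0.219]
tcp_rot: [0.11, 3.139, 0.0]
ft_force: [0.6, -1.3, -9.5]
width: 0.0354
grasp_force: 46.3
```

Scaled: -0.0006 m is -0.0096.

Request:
nudge_tcp([
  {"trans":[0, 0, -0.0096], "finger_gap":0.03},
  {"trans":[0, 0, -0.0096], "finger_gap":0.03},
])

```text
time_s: 9.32
ee_pos: [0.4227, 0.1866, 0.2202]
tcp_rot: [0.11, 3.139, 0.0]
ft_force: [-0.4, -1.0, -9.6]
width: 0.0354
grasp_force: 46.3
```

Request:
nudge_tcp([
  {"trans":[0, 0, -0.0096], "finger_gap":0.03},
  {"trans":[0, 0, -0.008], "finger_gap":0.03},
])

```text
time_s: 9.57
ee_pos: [0.4227, 0.1866, 0.2213]
tcp_rot: [0.11, 3.139, 0.0]
ft_force: [1.3, -2.0, -9.5]
width: 0.0354
grasp_force: 46.3
```

Scaled: -0.0005 m is -0.008.

Request:
nudge_tcp([
  {"trans":[0, 0, -0.008], "finger_gap":0.03},
  {"trans":[0, 0, -0.008], "finger_gap":0.03},
])

```text
time_s: 9.82
ee_pos: [0.4227, 0.1866, 0.2222]
tcp_rot: [0.11, 3.139, 0.0]
ft_force: [0.1, -0.5, -11.6]
width: 0.0353
grasp_force: 46.1
```

Scaled: -0.0004 m is -0.0064.

Request:
nudge_tcp([
  {"trans":[0, 0, -0.0064], "finger_gap":0.03},
  {"finger_gap":0.03},
])

```text
time_s: 10.07
ee_pos: [0.4225, 0.1866, 0.2223]
tcp_rot: [-0.109, -3.14, 0.0]
ft_force: [1.2, -0.6, -14.7]
width: 0.0354
grasp_force: 46.4
```

The second stop is felt: the force rose to 14.7 N and the height no longer increases. A final look at the foot.

```bash
python3 -c "
from where import *
im=env.snapshot('scene');a=np.load('scene.npy')
f=lambda i:cv2.resize(i[100:250,180:300],(384,480),interpolation=2)
cv2.imwrite('pics/e.png',np.hstack([f(a),f(im)])[...,::-1]);rel((.4225,.186,.222))"
```

```text
t 10.125 tcp [0.4225 0.1866 0.2223] yaw y -4.0 f [  1.57   0.31 -15.62] w 0.0352 g 46.4
tool delta [-0.     -0.0006  0.0003] z [-1.e-04 -1.e-04 -1.e+00]
```

View pics/e.png

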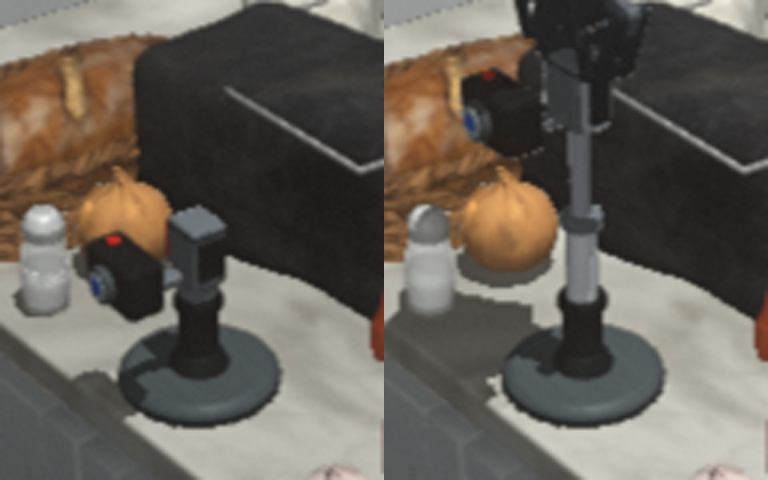

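Before and after, the foot stands in the same place, with its centre at (200,375) and then (584,375), which is the same spot in the right-hand panel. Both tubes are out, and the onion, the salt shaker and the visible top of the garlic are where they were.

```bash
python3 -c "
from station import env
print(env.finish_job())"
```

```text
the job is handed in; nothing more can be done
None
```

The monopod is at full height with both tubes fully out to the second stop (about 15 N pull), still held with the button squeezed; the foot has not visibly moved, the onion, garlic and salt shaker were left alone, and the job is handed in (no verdict was returned).

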